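# Draw a steel blank from the feed rack and clamp it in the drilling jig

## Robot

A 7-joint arm with a two-finger parallel gripper is mounted at the origin on the work surface. World frame = base frame: x ahead of the robot, y to its left, z up, the work surface at z = 0. Lengths are in m, angles in rad, forces in N, time in s.
With the tool pointing down it reaches from about 0.35 to 0.9 m from the base axis. Payload 8.1 kg.
Tool frame: the origin (TCP) lies midway between the tips of the shut fingers; the grasp point (between the pads) lies 19 mm behind it; z points along the fingers, y is the line along which they close (so a half turn about z gives the same grasp; the last joint's range is limited). The gripper opens to 85 mm and grips with 20 to 120 N. Pads are 22 mm wide; open, the fingers measure 114 mm over their backs; the gripper's body (76 mm by 85 mm) begins 54 mm behind the grasp point. The pads swing forward as they close: fully open they stand 13 mm farther back than shut.
Start: joints at [-1.335, 0.434, 0.025, 1.573, -0.012, 1.134, -0.075], TCP at [0.208, 0.589, 0.231] pointing down, gripper open.
Joint ranges: [-2.62, 2.62], [-0.44, 2.09], [-1.27, 1.32], [0.08, 2.57], [-1.32, 4.46], [0.12, 2], [-2.74, 2.74]. Speed limits (rad/s): [2.22, 2.22, 3.01, 3.01, 3.14, 3.14, 3.14].

## Interface

Orientations are given as a unit quaternion [x, y, z, w].
In Python, from station import move_to, servo_line, movej, set_gripper, wait, ik, sense, snapshot, IKError, hand_in gives the robot as it stands. Calls block until the motion is done:
- move_to(position, orientation): joint-space move of the TCP to a pose.
- servo_line(position, rate=0.15, orientation=None, guard=None): straight line of the TCP; orientation=None keeps the orientation; rate is the mean speed in m/s. With guard (N) it stops when the force on the tool has changed by that much, and returns True; else False.
- movej(angles): joint-space move.
- set_gripper(opening, grip_force=None): finger opening in m; grip_force is the grip in N (None keeps the last); returns when the fingers have stopped.
- wait(seconds).
- ik(position, orientation): joint angles nearest the present ones, or None.
- sense(): the state.
- snapshot(name): name is "scene" or "side" or "wrist"; returns a dict with "pixels" (420x560x3 uint8, blue, green, red), "fov_y" (degrees; the focal length in pixels is half the picture's height over the tangent of half this angle, whatever the lens; pixels are square), "cx", "cy" (the principal point, pixels), "dist" ([k1, k2, p1, p2, k3] as OpenCV has them; the pictures are not rectified), "camera_from_world" (4x4, takes a point from world to camera coordinates); the wrist camera has in their place "tool_from_camera" (4x4, takes a point from camera to tool coordinates, whose origin is the TCP and whose axes are the flange's). Camera axes: x right, y up, looking along -z (the intrinsics and any distortion apply to the point x, -y, -z); pixel columns grow to the right and rows downward; lengths in m; the calibration is good to about 2 mm. A picture is of the moment at which its call begins: read the wrist's pose just before it. There is no depth.
A pose or a line that the arm cannot do raises IKError and nothing moves.
- hand_in(): hands the job in; it is judged then, once.
The state is a dict: "time": time; "q": joint angles; "qd": joint speeds; "tau": joint torques, N m; "position": TCP position; "tool_rot": TCP orientation; "wrist_force": force on the tool from outside, world axes, zero at the start; "torque": the same for the moment, N m; "opening": finger opening in m; "grip_force": force on a finger pad.
Only numpy, scipy, OpenCV 4.12 (cv2) and the standard library are available. Lean on these libraries where they do the work, as an engineer would, in place of code of your own. Each camera call takes 0.05 s, during which the arm holds its last target. There are 200 camera calls.

## Task

Press lightly on top of the steel blank in the feed rack and draw it out along the tongue until it rests against the red stop, then pick it up by its long sides, set it down flat on the bench, and let go. Take it again by its two short ends, lower it without dropping it fully into the drilling jig between the yellow walls, centred lengthwise, and swing the orange clamp fully across it. Leave the glue bottle, the tin and the wood block alone.

Things in the scene. Friction and masses are not known exactly. Their poses are not given: they have to be found in the camera images.
- blank: Flat bright steel plate 64 (x) x 46 (y) x 8 mm, 0.15 to 0.24 kg, four dark dots on top. Origin: centre of its underside; z up. A half turn about z leaves it the same. Starts in the rack's bay, sunk between the rails, only its top in reach. Slides on the rack with dry friction, less than that of finger pads on it. Pressing it into the rack with over 50 N spoils it; 8 to 20 N are plenty.
- rack: Grey feed rack, bolted down: a railed bay (+x half) and a narrow tongue (-x half). Origin: at bench level, under the middle, where bay and tongue meet; x points from the tongue's stop to the bay, so the blank is drawn along -x. The sliding surface is 40 mm above the bench all along. The blank's centre starts near x = +36 mm, long side along x.
- rack_bay (a point): Centre of the bay, on the sliding surface, at x = +36 mm in the rack; the rack's axes. The bay's block spans x = -2 to +78, y = +-36.5 mm in the rack. Blue rails at y = +-24.5 to +-36.5 mm from x = 0 on, and a blue back wall from x = +70 mm, stand 9 mm above the sliding surface.
- rack_stop (a point): Middle of the face of the red stop at the tongue's end, on the sliding surface, at x = -68 mm in the rack. Stop: 6 mm thick, 24 mm wide, 7 mm above the surface. The tongue too is 24 mm wide (y = +-12 mm): a blank on it overhangs 11 mm on each long side, with open space down to the bench. Against the stop the blank's centre is at x = -36 mm, clear of the rails.
- jig: Drilling jig, bolted down. Origin: on the bench under the middle of its seat; z up. Dark base 120 (x) x 150 mm (y, from -85 to +65 mm), 12 mm thick; on it a pedestal 50 mm long (x) and 66 mm wide (y) whose top, the seat, is 26 mm above the bench. A small dark block at x 16, y 29 mm, 45 mm high, halts the clamp.
- jig_seat (a point): Centre of the seat, 26 mm above the bench; the jig's axes. The seated blank's origin lies here, its long side along x. Yellow walls along both sides: inner faces at y = +-25 mm, 8 mm thick, 50 mm long, 9 mm above the seat. No walls at the ends: the blank overhangs the pedestal 7 mm at each end, with 14 mm of free height under it for fingers.
- clamp (a joint): Angle of the orange swing clamp about its upright pivot, rad: 0 = fully across the seat (pointing along the jig's +y, halted by the block), growing as it opens, anticlockwise from above, towards the jig's -x; end of travel 1.9. Starts open, 1.45 to 1.8. Light friction (about 1 N at the knob); stays where it is left.
- clamp_pivot (a point): Pivot axis of the clamp, at the underside of its arm, 36.5 mm above the bench, at (0, -56) mm in the jig; the jig's axes. The orange arm is 22 mm wide, 8 mm thick, ends 86 mm from the pivot and passes 2.5 mm above a seated blank.
- clamp_knob (a point): Top centre of the knob at the clamp arm's end: an upright black round post, diameter 16 mm, 36 mm tall, its top 80.5 mm above the bench, 76 mm from the pivot axis.
- glue: Bystander: white glue bottle, 52 mm diameter, 150 mm tall, standing. Origin: centre of its underside.
- tin: Bystander: open steel tin, 70 mm diameter, 60 mm tall. Origin: centre of its underside.
- block: Bystander: offcut of pale wood 90 (x) x 45 (y) x 38 mm. Origin: centre of its underside.
There are look-alikes about, which are no part of the job. There is more than one size of the jig; the one meant has the size given above. Of the things that look like the blank, the smaller one is meant.

How it is judged:
By the outcome, as a careful person would: the job done as asked, in the order asked, and still so for the second after the job is handed in, with the robot touching nothing.
It also fails if it takes over 72 s, if anything falls off the work surface, if the arm or the gripper's body presses on something with over 40 N, if the wrist force passes 120 N, or if a joint passes its speed limit or range.

## Working session

There is one attempt and no reset: what is moved stays moved. The work goes in short steps, each a Python script; the robot and the scene stay as the last script left them, time stands still between calls to the robot, and variables do not carry over. Pictures are saved under pics/ and viewed, at most 10 in all, crops included, and the job is handed in when it is done.

```bash
ls; mkdir -p pics; python3 - <<'E'
from station import *
import cv2,numpy as np
s=sense();print({k:np.round(v,3).tolist() if not isinstance(v,float) else v for k,v in s.items()})
for n in("scene","side"):
    r=snapshot(n);cv2.imwrite(f"pics/{n}0.png",r["pixels"]);print(n,r["fov_y"],r["cx"],r["cy"],r["dist"],np.round(r["camera_from_world"],4).tolist())
    np.savez(f"{n}0.npz",**{k:r[k] for k in r})
E
```

```text
pics
{'time': 0.0, 'q': [-1.335, 0.435, 0.025, 1.574, -0.012, 1.134, -0.075], 'qd': [-0.0, -0.001, -0.001, 0.0, 0.001, -0.0, -0.001], 'tau': [-0.001, -67.05, 1.024, -31.62, 0.016, 0.012, -0.0], 'position': [0.208, 0.589, 0.231], 'tool_rot': [0.169, 0.986, -0.001, -0.0], 'wrist_force': [-0.305, 0.411, -0.317], 'torque': [0.007, -0.07, 0.034], 'grip_force': 0.0, 'opening': 0.0856779733020906}
scene 44.07872072151792 277.7134515595746 215.37576558422916 [-0.00473912  0.          0.          0.          0.        ] [[0.0025, 0.9998, -0.0175, 0.0001], [-0.7214, 0.0139, 0.6924, 0.3569], [0.6925, 0.0109, 0.7213, -1.9509], [0.0, 0.0, 0.0, 1.0]]
side 56.422612945049565 277.26011130563546 208.01974434453655 [0.00555925 0.         0.         0.         0.        ] [[0.7795, -0.6263, 0.0121, -0.4721], [0.4202, 0.5371, 0.7314, -0.3124], [-0.4646, -0.565, 0.6818, -0.9965], [0.0, 0.0, 0.0, 1.0]]
```

View pics/scene0.png

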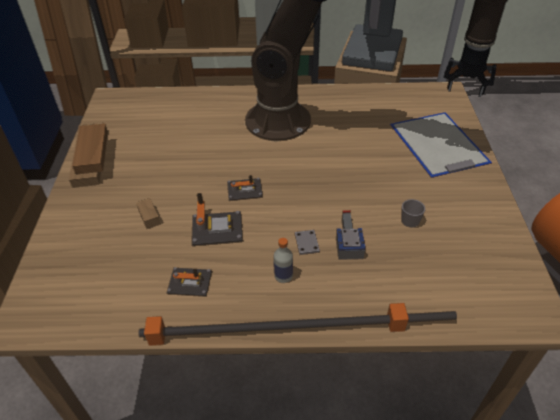

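View pics/side0.png

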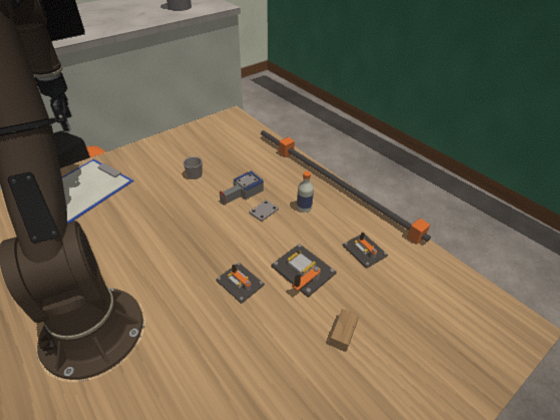

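The scene view shows the rack at about (350,235) with its red stop at (347,212). The large jig is at (217,228) with its clamp open at (200,205). Smaller look-alike jigs are at (245,188) and (190,281), and there is a loose look-alike plate at (307,241). The side view agrees: rack (243,187), jig (303,270).

```bash
cat > h.py <<'E'
from station import *
import cv2,numpy as np
from scipy.spatial.transform import Rotation as R
def cam(r,pose=None):
    """K, dist, camera centre, R(cam->world) in OpenCV axes"""
    f=210/np.tan(np.radians(float(r["fov_y"]))/2)
    K=np.array([[f,0,r["cx"]],[0,f,r["cy"]],[0,0,1.]])
    if pose is None: T=np.linalg.inv(r["camera_from_world"])
    else:
        W=np.eye(4);W[:3,:3]=R.from_quat(pose[1]).as_matrix();W[:3,3]=pose[0];T=W@r["tool_from_camera"]
    return K,np.array(r["dist"]),T[:3,3],T[:3,:3]@np.diag([1,-1,-1])
def cast(c,px,z):
    K,d,o,A=c
    n=cv2.undistortPoints(np.array(px,float).reshape(-1,1,2),K,d).reshape(-1,2)
    v=np.c_[n,np.ones(len(n))]@A.T
    return o+v*((z-o[2])/v[:,2])[:,None]
def proj(c,P):
    K,d,o,A=c
    return cv2.projectPoints(np.array(P,float).reshape(-1,1,3),cv2.Rodrigues(A.T)[0],-A.T@o,K,d)[0].reshape(-1,2)
def wrist(name):
    s=sense();r=snapshot("wrist");c=cam(r,(s["position"],s["tool_rot"]))
    cv2.imwrite(f"pics/{name}.png",r["pixels"])
    np.savez(f"{name}.npz",px=r["pixels"],K=c[0],d=c[1],o=c[2],A=c[3]);return r["pixels"],c
def load(name):
    z=np.load(f"{name}.npz");return z["px"],(z["K"],z["d"],z["o"],z["A"])
def down(yaw):
    """tool down, tool y axis (closing line) at world angle yaw, nearest half turn to base heading"""
    y=np.array([np.cos(yaw),np.sin(yaw),0]);z=np.array([0,0,-1.]);return R.from_matrix(np.c_[np.cross(y,z),y,z]).as_quat()
E
python3 - <<'E'
from h import *
for n,P in(("scene",dict(bay=(350,238,.048),stop=(347,212,.047),jig=(219,224,.026),knob=(200,197,.08),piv=(201,220,.04),glue=(284,277,0),tin=(412,221,0),block=(148,212,.038),loose=(307,241,.008))),
 ("side",dict(bay=(247,180,.048),stop=(222,194,.047),jig=(302,264,.026),knob=(297,280,.08),glue=(305,208,0)))):
    c=cam(np.load(n+"0.npz"))
    for k,v in P.items(): print(n,k,cast(c,[v[:2]],v[2])[0].round(3))
    if n=="scene":
        for nm,q in(("jigbase",[(192,214),(240,213),(243,241),(193,244)]),("s1",[(228,182),(260,180),(262,196),(230,198)]),("s2",[(175,270),(210,269),(209,294),(169,293)])):
            p=cast(c,q,.012)[:,:2];print(nm,np.linalg.norm(p-np.roll(p,-1,0),axis=1).round(3))
s=sense();r=snapshot("wrist");print(np.round(r["tool_from_camera"],3),r["fov_y"],r["cx"],r["cy"],r["dist"])
print(R.from_quat(s["tool_rot"]).as_matrix().round(2))
for x,y in((.55,.2),(.55,-.15)):
  for a in(0,1.57,-1.57,3.14):
    q=ik([x,y,.3],down(a));print(x,y,a,None if q is None else np.round(q,2))
E
```

```text
scene bay [0.634 0.205 0.048]
scene stop [0.53  0.206 0.047]
scene jig [ 0.552 -0.177  0.026]
scene knob [ 0.491 -0.233  0.08 ]
scene piv [ 0.548 -0.229  0.04 ]
scene glue [0.733 0.016 0.   ]
scene tin [0.526 0.408 0.   ]
scene block [ 0.509 -0.395  0.038]
scene loose [0.608 0.085 0.008]
jigbase [0.148 0.116 0.146 0.123]
s1 [0.105 0.076 0.102 0.076]
s2 [0.098 0.085 0.109 0.078]
side bay [0.633 0.204 0.048]
side stop [0.524 0.196 0.047]
side jig [ 0.549 -0.184  0.026]
side knob [ 0.472 -0.247  0.08 ]
side glue [0.734 0.008 0.   ]
[[-0.001  0.954  0.298  0.076]
 [ 1.     0.001  0.001  0.001]
 [ 0.001  0.299 -0.954 -0.143]
 [ 0.     0.     0.     1.   ]] 64.64220443932791 281.77786416619006 206.87798880058045 [-0.03760325  0.          0.          0.          0.        ]
[[-0.94  0.33 -0.  ]
 [ 0.33  0.94 -0.  ]
 [-0.   -0.   -1.  ]]
0.55 0.2 0 [-0.82  0.34  0.52  1.6  -0.18  1.25 -0.26]
0.55 0.2 1.57 [-0.6   0.32  0.22  1.58 -0.07  1.25  1.2 ]
0.55 0.2 -1.57 [-0.98  0.37  0.77  1.61 -0.27  1.26 -1.74]
0.55 0.2 3.14 [-0.37  0.33 -0.09  1.56  0.03  1.25  2.67]
0.55 -0.15 0 [-0.52  0.4   0.99  1.66 -0.35  1.27  0.54]
0.55 -0.15 1.57 [-0.48  0.38  0.92  1.66 -0.32  1.26  2.08]
0.55 -0.15 -1.57 [-0.55  0.42  1.05  1.66 -0.38  1.28 -1.  ]
0.55 -0.15 3.14 [-0.6   0.47  1.16  1.66 -0.44  1.31 -2.5 ]
```

```bash
python3 - <<'E'
from h import *
move_to([.54,.2,.25],down(np.pi/2)); wrist("w1"); set_gripper(0.0); s=sense();print(s["time"],s["position"].round(4) if hasattr(s["position"],"round") else s["position"],s["opening"],s["wrist_force"])
E
```

```text
2.825 [0.54 0.2  0.25] -0.00011801096765688967 [ 0.56653207 -0.44846614 -0.84119474]
```

View pics/w1.png

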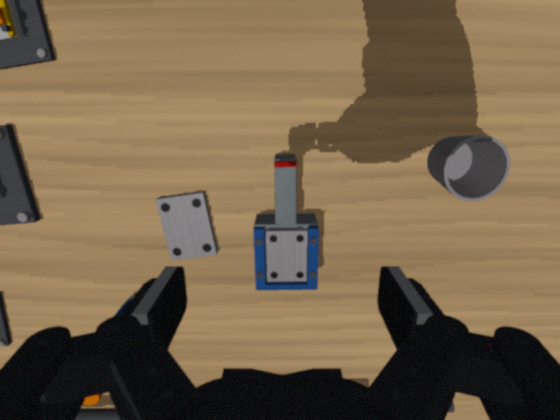

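Wrist view: the rack is centred at about (286,225). The blank with its four dots lies in the blue bay around (287,256), and the red stop is at (286,162). The loose plate is at (187,225) and the tin at (468,168).

```bash
cat > dots.py <<'E'
from h import *
def plate(px,c,roi,ztop,thr=100):
    """four dark dots in roi (x0,y0,x1,y1) -> dot points, centre, long-axis yaw"""
    x0,y0,x1,y1=roi;g=cv2.cvtColor(px,cv2.COLOR_BGR2GRAY)[y0:y1,x0:x1]
    n,l,st,ce=cv2.connectedComponentsWithStats((g<thr).astype(np.uint8))
    k=[i for i in range(1,n) if 8<st[i,4]<400 and .5<st[i,2]/st[i,3]<2 and st[i,0]>0 and st[i,1]>0 and st[i,0]+st[i,2]<x1-x0 and st[i,1]+st[i,3]<y1-y0]
    p=ce[k]+[x0,y0];P=cast(c,p,ztop)
    if len(P)!=4: return p,P,None,None
    r=cv2.minAreaRect(P[:,:2].astype(np.float32)*1000);b=cv2.boxPoints(r)
    e=b[1]-b[0],b[2]-b[1];L=max(e,key=np.linalg.norm);a=np.arctan2(L[1],L[0])
    return p,P,P.mean(0),(a+np.pi/2)%np.pi-np.pi/2
E
python3 - <<'E'
from dots import *
px,c=load("w1")
p,P,m,a=plate(px,c,(266,230,309,284),.048);print(p.round(1).tolist(),P.round(4).tolist(),m,a)
p,P,m,a=plate(px,c,(155,188,218,262),.008);print(len(p),np.ptp(P,axis=0),m,a)
hsv=cv2.cvtColor(px,cv2.COLOR_BGR2HSV)
blue=cv2.inRange(hsv,(105,120,60),(130,255,255));blue[:,:230]=0;blue[:,340:]=0
red=cv2.inRange(hsv,(0,150,90),(8,255,255));red[:140]=0;red[180:]=0;red[:,:260]=0;red[:,310:]=0
for n,mk,z in(("blue",blue,.049),("red",red,.047)):
    pts=cv2.findNonZero(mk);print(n,len(pts),pts.reshape(-1,2).min(0),pts.reshape(-1,2).max(0))
    b=cv2.boxPoints(cv2.minAreaRect(pts));print(cast(c,b,z)[:,:2].round(4).tolist(), cast(c,b,z)[:,:2].mean(0))
cr=px[140:300,235:340];cv2.imwrite("pics/c1.png",cv2.resize(cr,None,fx=3.7,fy=3.7,interpolation=cv2.INTER_CUBIC)[:600])
E
```

```text
[[272.8, 238.0], [299.5, 237.6], [273.6, 274.7], [299.5, 274.3]] [[0.6079, 0.1925, 0.048], [0.6074, 0.2224, 0.048], [0.654, 0.193, 0.048], [0.6535, 0.2232, 0.048]] [0.63071476 0.20776282 0.048     ] 0.016575217
4 [0.06459277 0.04726431 0.        ] [0.61074534 0.08369733 0.008     ] 0.14941025
blue 1292 [254 227] [317 288]
[[0.5943, 0.1718], [0.5943, 0.2415], [0.6711, 0.244], [0.6711, 0.1698]] [0.63268089 0.20677614]
red 98 [274 162] [296 166]
[[0.5224, 0.1943], [0.5223, 0.2174], [0.5266, 0.2174], [0.5266, 0.1943]] [0.52446329 0.20586887]
```

View pics/c1.png

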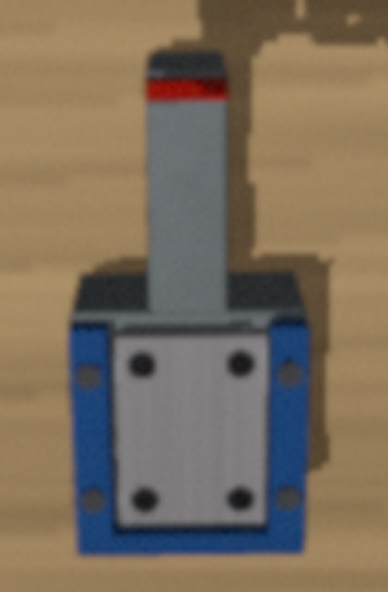

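The crop confirms it: the blank is in the bay (dots at 46 x 30 mm) and rack +x is close to world +x. The stop face to the blank's centre measures 104 mm, as it should. The loose plate is larger.

```bash
python3 - <<'E'
from h import *
u=np.array([np.cos(.013),np.sin(.013),0]); Q=down(np.pi/2+.013)
P=np.array([.6307,.2075,.0])
move_to(P+[0,0,.07],Q); wait(.3); f0=np.array(sense()["wrist_force"])
hit=servo_line(P+[0,0,.044],rate=.015,guard=6)
F=lambda:(np.array(sense()["wrist_force"])-f0)
z=sense()["position"][2];print(hit,z,F())
for i in range(6):
    f=F()[2]
    if f>10: break
    z-=.0005; servo_line([P[0],P[1],z],rate=.02); wait(.1)
print(z,F(),sense()["position"])
for d in np.arange(.010,.0721,.01):
    servo_line(P-u*d+[0,0,z],rate=.04); f=F(); print(round(d,3),f.round(1),np.round(sense()["position"],4))
    if f[2]<9: z-=.0004
    if f[2]>18: z+=.0004
    if abs(f[2])<3: break
print(sense()["time"]); np.save("f0.npy",f0); np.save("z.npy",z)
r=snapshot("side"); cv2.imwrite("pics/s1.png",cv2.resize(r["pixels"][140:220,190:300],None,fx=5,fy=5))
E
```

```text
True 0.04822420366136548 [-0.50816109 -0.89385997  7.45486335]
0.04722420366136548 [-3.48549473 -1.75499385 11.55128613] [0.63100294 0.20759168 0.04818018]
0.01 [-1.5 -0.9  8.4] [0.6214 0.2076 0.0482]
0.02 [-0.8 -0.4 10.7] [0.6121 0.2076 0.0482]
0.03 [-0.8 -0.3 10.1] [0.602  0.2076 0.0482]
0.04 [-0.6 -0.3 10.7] [0.592  0.2074 0.0482]
0.05 [-0.4 -1.1 11.6] [0.582  0.2074 0.0481]
0.06 [-0.1 -0.7 10.4] [0.5721 0.2072 0.0481]
0.07 [-0.3 -1.6 12.1] [0.5621 0.2071 0.0481]
8.7583
```

View pics/s1.png

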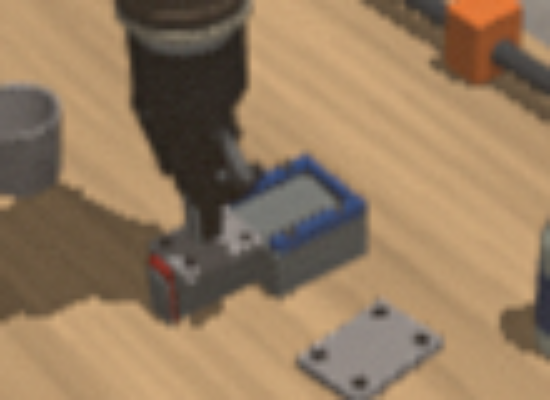

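The crop shows the blank out on the tongue under the finger, near the red stop at (160,280), and the bay empty. I'll feel for the stop next.

```bash
python3 - <<'E'
from dots import *
u=np.array([np.cos(.013),np.sin(.013),0]);f0=np.load("f0.npy");z=float(np.load("z.npy"))
P=np.array([.6307,.2075,.0]);F=lambda:(np.array(sense()["wrist_force"])-f0)
for d in np.arange(.0715,.0801,.0015):
    servo_line(P-u*d+[0,0,z],rate=.03);f=F();print(round(d,4),f.round(1),np.round(sense()["position"],4))
    if f[0]>3.0: break
servo_line(P-u*.07+[0,0,.10],rate=.15); Q=down(np.pi/2+.013)
set_gripper(.085); move_to([.50,.205,.22],Q); px,c=wrist("w2"); print(sense()["time"])
print(proj(c,[[.5587,.2068,.048],[.5266,.206,.047]]))
E
```

```text
0.0715 [ 0.1 -0.5  9.8] [0.5611 0.2071 0.0482]
0.073 [ 1.1 -0.5  9.9] [0.5598 0.2071 0.0482]
0.0745 [ 2.8 -1.5  8.7] [0.5584 0.207  0.0481]
0.076 [ 2.9 -0.9  8.5] [0.557  0.207  0.0482]
0.0775 [ 2.1 -0.2  9.5] [0.5555 0.2069 0.0481]
0.079 [ 3.  -0.4  7.9] [0.5541 0.2069 0.0481]
12.25
[[281.46470302 240.08389161]
 [281.04184919 210.08795845]]
```

View pics/w2.png

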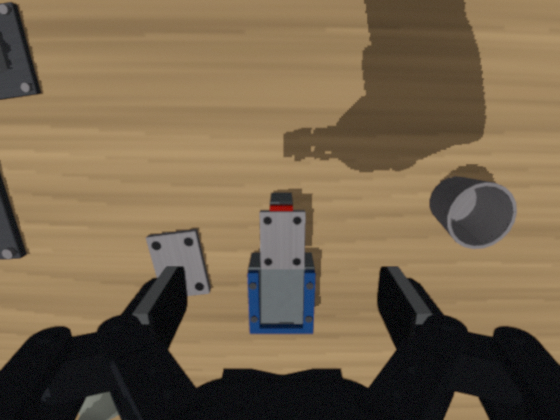

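The blank now lies straight against the red stop, dots at about (283,240), with its long sides overhanging the tongue. Next I grasp it.

```bash
python3 - <<'E'
from dots import *
px,c=load("w2")
p,P,m,a=plate(px,c,(260,212,304,268),.048);print(p.round(1).tolist(),np.ptp(P,axis=0),m,a)
if m is None: raise SystemExit
Q=down(np.pi/2+.013)
move_to([m[0],m[1],.09],Q); servo_line([m[0],m[1],.039],rate=.1,guard=6)
set_gripper(.04,50); s=sense();print(s["opening"],s["grip_force"],s["position"],s["time"])
E
```

```text
[[267.1, 220.3], [296.7, 220.1], [267.7, 261.5], [296.2, 261.4]] [0.04646608 0.03051594 0.        ] [0.55998363 0.2072873  0.048     ] 0.013454676
0.044483229100480644 50.610162019729614 [0.56041507 0.20736197 0.03975619] 13.9917
```

```bash
python3 - <<'E'
from dots import *
Q=down(np.pi/2+.013);p=sense()["position"]
servo_line([p[0],p[1],.10],rate=.1);s=sense();print(s["opening"],s["grip_force"],s["wrist_force"])
move_to([.46,.06,.06],Q);wait(.2)
h=servo_line([.46,.06,-.004],rate=.03,guard=5);s=sense();print(h,s["position"],s["wrist_force"],s["opening"])
set_gripper(.060);s=sense();print(s["opening"],s["position"],s["time"])
servo_line([.46,.06,.12],rate=.2)
move_to([.42,.06,.22],Q);px,c=wrist("w3");print(proj(c,[[.46,.06,.008]]),sense()["time"])
# jig
move_to([.47,-.18,.22],down(np.pi/2));px,c=wrist("w4");print(proj(c,[[.55,-.18,.026]]),sense()["time"])
g=np.vstack([load("w3")[0],px]);cv2.imwrite("pics/w34.png",cv2.resize(g,None,fx=.714,fy=.714,interpolation=cv2.INTER_AREA))
E
```

```text
0.04422406502621838 51.39301836490631 [ 0.02121696 -0.40979141 -2.39492955]
True [ 4.60011575e-01  6.00176569e-02 -3.33990948e-04] [-0.97747659  0.05178949  7.05481076] 0.043968745141712194
0.059986283116936885 [ 0.45928959  0.05987922 -0.00091957] 17.8083
[[280.28349684 211.58985132]] 19.125
[[279.31201629 251.28170399]] 20.1417
```

View pics/w34.png

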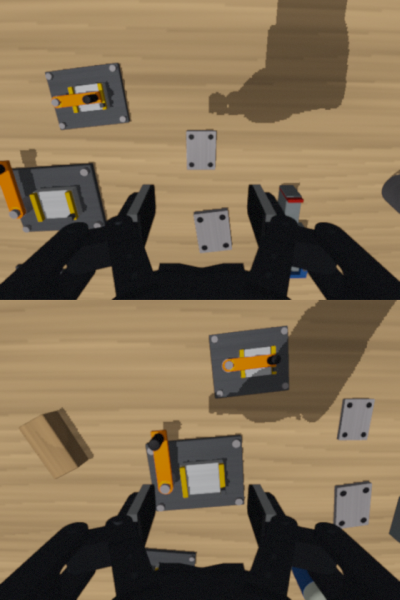

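Upper picture (w3): the blank lies flat on the bench at full-resolution (282,208), and the loose plate is below it. Lower picture (w4): the jig's yellow walls sit around (283,250). The open clamp runs from its pivot at (231,264) to the knob at (216,200), pointing towards the jig's -x.

```bash
cat > jigm.py <<'E'
from dots import *
def jig(px,c,roi):
    x0,y0,x1,y1=roi;M=np.zeros(px.shape[:2],np.uint8);M[y0:y1,x0:x1]=255
    hsv=cv2.cvtColor(px,cv2.COLOR_BGR2HSV)
    yel=cv2.inRange(hsv,(22,150,110),(35,255,255))&M
    b=cv2.boxPoints(cv2.minAreaRect(cv2.findNonZero(yel)));B=cast(c,b,.035)[:,:2]
    n,l,st,ce=cv2.connectedComponentsWithStats(yel);i=[k for k in range(1,n) if st[k,4]>60]
    print("walls",[(st[k].tolist(),cast(c,[ce[k]],.035)[0,:2].round(4).tolist()) for k in i])
    print("wall box",B.round(4).tolist(),B.mean(0).round(4),np.linalg.norm(B-np.roll(B,-1,0),axis=1).round(4))
    org=cv2.inRange(hsv,(5,150,110),(20,255,255))&M
    n,l,st,ce=cv2.connectedComponentsWithStats(org);k=1+np.argmax(st[1:,4])
    b=cv2.boxPoints(cv2.minAreaRect(cv2.findNonZero((l==k).astype(np.uint8))));print("arm",b.round().tolist(),cast(c,b,.0445)[:,:2].round(4).tolist())
E
python3 - <<'E'
from jigm import *
p3,c3=load("w3");p,P,m,a=plate(p3,c3,(255,178,310,242),.008);print(len(p),p.round(1).tolist(),np.ptp(P,axis=0),m,a)
px,c=load("w4");jig(px,c,(195,170,345,300))
g=cv2.cvtColor(px,cv2.COLOR_BGR2GRAY)
# screws: bright round spots on base corners
for q in((331,194),(336,282),(224,300-8),(231,264),(224,203)):
    x,y=q;w=g[y-10:y+11,x-10:x+11];_,l,st,ce=cv2.connectedComponentsWithStats((w>120).astype(np.uint8))
    if len(st)>1:
        k=1+np.argmax(st[1:,4]);pp=ce[k]+[x-10,y-10];print(q,st[k,4],pp.round(1),cast(c,[pp],.012)[0,:2].round(4))
cv2.imwrite("pics/c4.png",cv2.resize(px[165:315,190:360],None,fx=4,fy=4,interpolation=cv2.INTER_CUBIC))
E
```

```text
4 [[267.6, 191.3], [294.8, 191.4], [267.9, 230.3], [294.1, 230.3]] [0.04631443 0.0302662  0.        ] [0.45948202 0.06093071 0.008     ] 0.006418586
walls [([307, 230, 9, 33, 234], [0.5397, -0.1463]), ([251, 235, 13, 42, 332], [0.5505, -0.2039])]
wall box [[0.5301, -0.2418], [0.5208, -0.1445], [0.5697, -0.139], [0.5799, -0.2405]] [ 0.5502 -0.1914] [0.0978 0.0492 0.102  0.0498]
arm [[210.0, 183.0], [232.0, 180.0], [244.0, 269.0], [222.0, 272.0]] [[0.4687, -0.2478], [0.4657, -0.2262], [0.5622, -0.2177], [0.5658, -0.2412]]
(331, 194) 123 [333.5 189.1] [ 0.4827 -0.1211]
(336, 282) 230 [337.3 285.2] [ 0.601  -0.1109]
(224, 292) 184 [225.6 296.5] [ 0.6164 -0.2453]
(231, 264) 247 [230.  262.3] [ 0.5706 -0.2376]
(224, 203) 145 [227.7 208. ] [ 0.5042 -0.2371]
```

View pics/c4.png

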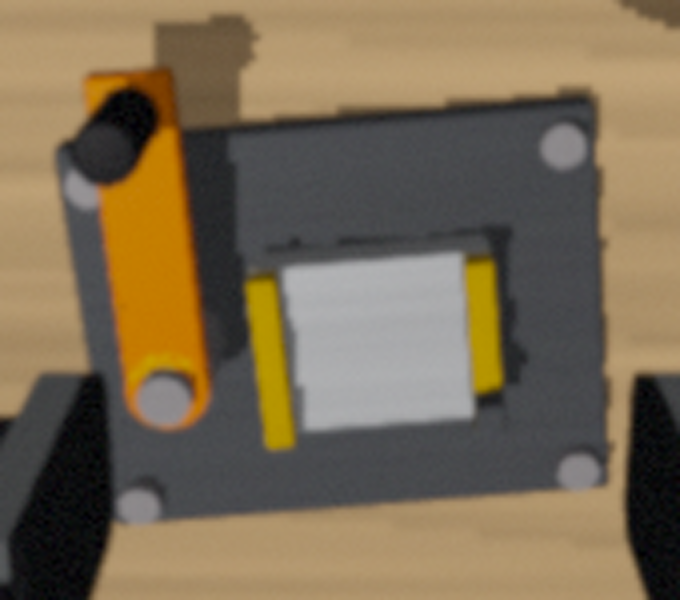

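The crop shows the jig's seat (white) between the yellow walls, with crop corners at about (283,268), (463,252), (475,417) and (303,432). Three base screws are at (565,147), (578,470) and (139,505), the arm's pivot is at (163,400) and the knob top at (105,155).

```bash
python3 - <<'E'
from jigm import *
px,c=load("w4");o=np.array([190,165])
s=cast(c,np.array([(565,147),(578,470),(139,505)])/4+o,.014)[:,:2]
print("screws",s.round(4).tolist(),np.linalg.norm(s[1]-s[0]),np.linalg.norm(s[2]-s[1]))
bc=(s[0]+s[2])/2;e=s[1]-s[2];yaw=np.arctan2(-e[0],e[1]);e2=s[1]-s[0];print("yaw",yaw,np.arctan2(e2[1],e2[0]))
print("base centre",bc,"jig origin",bc+.010*np.array([-np.sin(yaw),np.cos(yaw)]))
g=cv2.cvtColor(px,cv2.COLOR_BGR2GRAY);m=np.zeros_like(g);m[222:278,254:312]=255
hs=cv2.cvtColor(px,cv2.COLOR_BGR2HSV);w=(((g>140)&(hs[...,1]<60))*m).astype(np.uint8)
n,l,st,ce=cv2.connectedComponentsWithStats(w);k=1+np.argmax(st[1:,4]);r=cv2.minAreaRect(cv2.findNonZero((l==k).astype(np.uint8)))
B=cast(c,cv2.boxPoints(r),.026)[:,:2];print("seat",B.round(4).tolist(),B.mean(0),np.linalg.norm(B-np.roll(B,-1,0),axis=1).round(4))
pv=cast(c,[np.array((163,400))/4+o],.0475)[0];kn=cast(c,[np.array((105,155))/4+o],.0805)[0];print("pivot",pv,"knob",kn,np.linalg.norm((kn-pv)[:2]))
# left wall: top rectangle
y=cv2.inRange(hs,(22,150,110),(35,255,255));y[:,:250]=0;y[:,280:]=0;y[:232]=0
q=cv2.boxPoints(cv2.minAreaRect(cv2.findNonZero(y)));print("lwall",cast(c,q,.035)[:,:2].round(4).tolist())
E
```

```text
screws [[0.4964, -0.1232], [0.5961, -0.1148], [0.6079, -0.2455]] 0.10006125773178576 0.13123260893030447
yaw 0.09007624480558549 0.08372311393662851
base centre [ 0.55218276 -0.18432847] jig origin [ 0.55128321 -0.17436901]
seat [[0.5266, -0.2003], [0.5223, -0.1523], [0.5709, -0.1475], [0.5755, -0.1975]] [ 0.54883126 -0.17441562] [0.0482 0.0488 0.0502 0.049 ]
pivot [ 0.55583723 -0.23092451  0.0475    ] knob [ 0.4787097  -0.23537743  0.0805    ] 0.0772559714514624
lwall [[0.5272, -0.2103], [0.526, -0.2019], [0.5754, -0.1972], [0.5767, -0.206]]
```

```bash
python3 - <<'E'
from h import *
Q=down(.010);B=[.4597,.0601]
set_gripper(.078);move_to([*B,.08],Q);wait(.1)
h=servo_line([*B,-.0035],rate=.06,guard=6);s=sense();print(h,s["position"],s["wrist_force"],s["time"])
set_gripper(.055,50);s=sense();print(s["opening"],s["grip_force"],s["position"],s["wrist_force"])
servo_line([*B,.03],rate=.08);s=sense();print(s["opening"],s["grip_force"],s["wrist_force"])
r=snapshot("side");c=cam(r);x,y=proj(c,[[*B,.03]])[0].astype(int);cv2.imwrite("pics/s2.png",cv2.resize(r["pixels"][y-45:y+45,x-55:x+55],None,fx=5,fy=5))
print(sense()["time"])
E
```

```text
False [ 0.4599387   0.06017507 -0.00322972] [ 1.16174679e+00 -7.28366506e-04 -1.71442431e-01] 23.6833
0.06250166859584422 52.25415229797363 [ 0.4599382   0.06019975 -0.00292296] [-2.48407358  0.31780062  8.35838784]
0.06184523503273748 54.76181387901306 [-0.1144779  -0.49330212 -1.12067271]
24.6
```

View pics/s2.png

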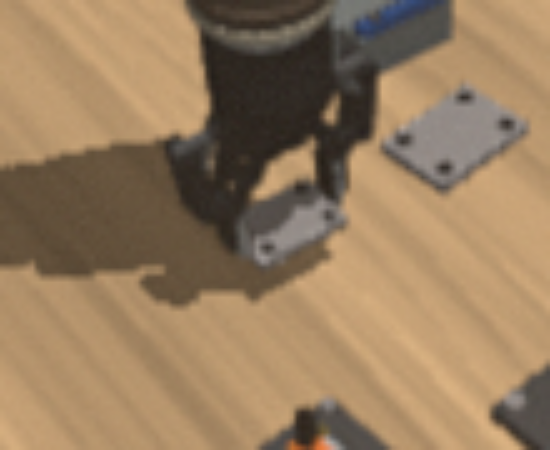

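The crop shows the blank held by its short ends and off the bench, roughly level. I'll check the tilt with the dots from the wrist camera, then lower it into the jig.

```bash
python3 - <<'E'
from dots import *
s=sense();px,c=wrist("w5");zt=s["position"][2]+.011
q=proj(c,[[s["position"][0],s["position"][1],zt]])[0];x,y=q.astype(int);print(q,zt)
p,P,m,a=plate(px,c,(x-62,y-60,x+62,y+60),zt,85);print(p.round(1).tolist(),P.round(4).tolist(),m,a,np.ptp(P,axis=0))
if m is not None: print("offset vs tcp",m-s["position"])
J=np.array([.5500,-.1753]);Q=down(.088)
servo_line([*s["position"][:2],.12],rate=.15); move_to([*J,.10],Q); wait(.1)
px,c=wrist("w6");q=proj(c,[[*J,.035]])[0];print(q,sense()["time"])
cv2.imwrite("pics/c6.png",px)
E
```

```text
[281.07964926 284.03480936] 0.04076121258127999
[[240.2, 264.3], [284.4, 265.1], [324.5, 277.8], [331.8, 277.7], [231.8, 310.7], [331.2, 310.5]] [[0.4414, 0.07, 0.0408], [0.4609, 0.0697, 0.0408], [0.4789, 0.0636, 0.0408], [0.4821, 0.0637, 0.0408], [0.4367, 0.046, 0.0408], [0.4828, 0.0465, 0.0408]] None None [0.046092   0.02400561 0.        ]
[280.86948864 228.60250293] 26.5417
```

View pics/c6.png

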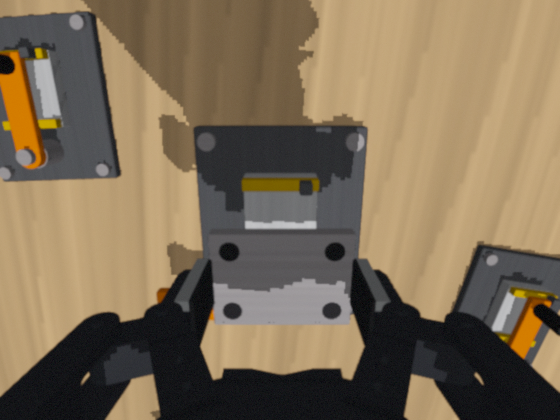

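The blank is held level between the fingers, dots at about (229,252), (335,252), (232,311) and (331,310). The jig lies square behind it, with screws at (206,141) and (356,141) and a wall at (280,185). I'll check its lateral alignment before lowering.

```bash
python3 - <<'E'
from dots import *
px,c=load("w6");s=sense();t=np.array(s["position"]);ya=.088
ux=np.array([np.cos(ya),np.sin(ya),0]);uy=np.array([-np.sin(ya),np.cos(ya),0])
for h in(.009,.011,.013):
    P=cast(c,[(229,252),(335,252),(232,311),(331,310)],t[2]+h)-t
    print(h,np.c_[P@ux,P@uy].round(4).tolist())
print("expected level px",proj(c,[t+ux*a*.023+uy*b*.015+[0,0,.011] for b in(1,-1) for a in(-1,1)]).round(1).tolist())
S=cast(c,[(206,141),(356,141)],.014);m=S.mean(0);print(S.round(4).tolist(),np.linalg.norm(S[1]-S[0]),"J",m-uy*.055,np.arctan2(*(S[1]-S[0])[[1,0]]))
hs=cv2.cvtColor(px,cv2.COLOR_BGR2HSV);y=cv2.inRange(hs,(20,120,60),(35,255,255));y[:,:235]=0;y[:,330:]=0;y[:165]=0;y[205:]=0
q=cv2.findNonZero(y).reshape(-1,2);print(q.min(0),q.max(0));W=cast(c,[(242,q[:,1].max()),(318,q[:,1].max()),(242,q[:,1].min()),(318,q[:,1].min())],.035);print("wall",W.round(4).tolist(),((W-t)@ux).round(4),((W-t)@uy).round(4))
E
```

```text
0.009 [[-0.023, 0.015], [0.0238, 0.0151], [-0.0231, -0.0154], [0.0235, -0.0148]]
0.011 [[-0.0226, 0.0159], [0.0234, 0.016], [-0.0227, -0.0141], [0.0231, -0.0134]]
0.013 [[-0.0223, 0.0169], [0.0231, 0.0169], [-0.0224, -0.0127], [0.0228, -0.012]]
expected level px [[228.3, 253.9], [333.9, 254.1], [231.5, 312.7], [330.6, 312.9]]
[[0.4942, -0.1244, 0.014], [0.596, -0.1153, 0.014]] 0.1022251069682971 J [ 0.54989882 -0.17460666  0.014     ] 0.0894636049458656
[241 178] [319 190]
wall [[0.5227, -0.151, 0.035], [0.5715, -0.1466, 0.035], [0.5222, -0.1431, 0.035], [0.5705, -0.1388, 0.035]] [-0.0255  0.0236 -0.0252  0.0233] [0.0242 0.0243 0.0321 0.0322]
```

```bash
python3 - <<'E'
from h import *
ya=.088;ux=np.array([np.cos(ya),np.sin(ya),0]);uy=np.array([-np.sin(ya),np.cos(ya),0]);Q=down(.089)
T=np.array([.5500,-.1753,0])-uy*.0011-ux*.0004
servo_line(T+[0,0,.045],rate=.08,orientation=Q);wait(.2)
h=servo_line(T+[0,0,.018],rate=.02,guard=5);s=sense();print(h,s["position"],s["wrist_force"],s["torque"],s["time"])
E
```

```text
True [ 0.54965242 -0.17641204  0.02319931] [-1.69597975  0.87996079  6.66862042] [ 0.14206181  0.13430669 -0.02237662] 28.5917
```

```bash
python3 - <<'E'
from dots import *
set_gripper(.078);p=np.array(sense()["position"]);servo_line(p+[0,0,.10],rate=.15)
move_to([.46,-.175,.22],down(np.pi/2+.088));px,c=wrist("w7");set_gripper(0.0)
q=proj(c,[[.55,-.1753,.034]])[0].astype(int);x,y=q
for thr in(70,90,110):
    pp,P,m,a=plate(px,c,(x-24,y-30,x+24,y+30),.034,thr);print(thr,pp.round(1).tolist(),m,a,np.ptp(P,axis=0) if len(P) else 0)
print(q,sense()["time"]);x0,y0=x-110,y-90
cv2.imwrite("pics/c7.png",cv2.resize(px[y0:y0+150,x0:x0+190],None,fx=4,fy=4,interpolation=cv2.INTER_CUBIC));print(x0,y0)
E
```

```text
70 [[258.8, 242.4], [286.8, 242.4], [259.9, 280.6], [286.8, 280.5]] [ 0.54970349 -0.17566332  0.034     ] 0.08795524 [0.04854569 0.03396068 0.        ]
90 [[259.0, 242.5], [287.0, 242.6], [260.0, 280.6], [287.0, 280.5]] [ 0.54976465 -0.17545141  0.034     ] 0.08786464 [0.0483405  0.03402245 0.        ]
110 [[258.9, 242.5], [286.6, 242.5], [259.7, 280.7], [286.6, 280.5]] [ 0.54978281 -0.17579051  0.034     ] 0.090803266 [0.04862664 0.03371502 0.        ]
[273 262] 31.675
163 172
```

View pics/c7.png

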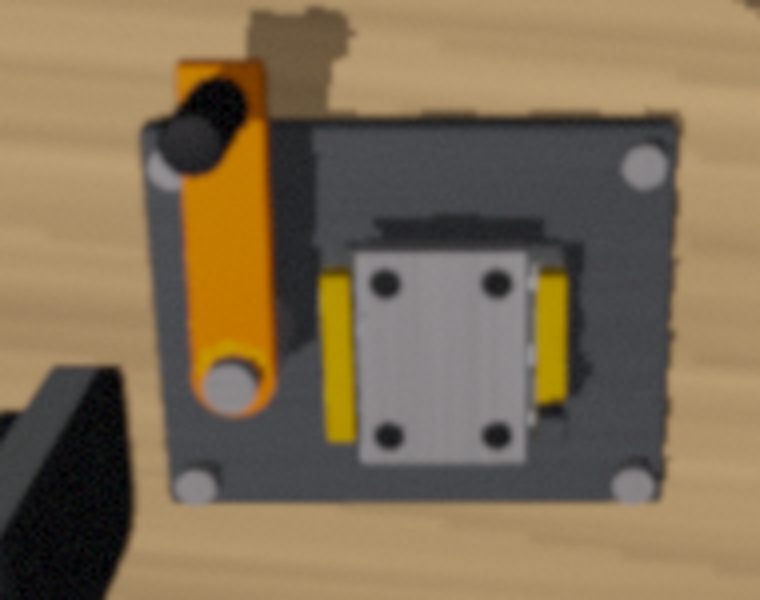

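The blank sits fully between the yellow walls, dots centred within 0.5 mm of the seat. Crop positions: pivot (230,385), knob (190,140), clamp at about 1.54 rad. Next I push the knob along its arc with the shut fingers.

```bash
python3 - <<'E'
from h import *
ya=.088;ux=np.array([np.cos(ya),np.sin(ya),0]);uy=np.array([-np.sin(ya),np.cos(ya),0])
J=np.array([.5498,-.1754,0]);pv=J-uy*.056
pos=lambda f,r=.078,z=.058:pv+r*(-np.sin(f)*ux+np.cos(f)*uy)+[0,0,z]
ori=lambda f:down(ya-np.pi/2+f)
f=1.54+.55
move_to(pos(f,z=.13),ori(1.54));servo_line(pos(f),rate=.15,guard=5);wait(.1);w0=np.array(sense()["wrist_force"]);print(w0,sense()["position"]-pos(f))
for g in np.arange(f-.2,.45,-.18):
    servo_line(pos(g),rate=.08,orientation=ori(max(g-.25,0)))
    d=np.array(sense()["wrist_force"])-w0;print(round(g,2),d.round(1),sense()["time"])
    if np.linalg.norm(d)>15: break
else:
  while g>.1:
    g-=.03;servo_line(pos(g),rate=.04,orientation=ori(max(g-.25,0)))
    d=np.array(sense()["wrist_force"])-w0;print(round(g,2),d.round(1))
    if np.linalg.norm(d[:2])>6: break
print(sense()["time"],sense()["position"])
E
```

```text
[-1.14001637 -0.13354015 -0.66565793] [ 0.0007427  -0.00042772  0.00114816]
1.89 [ 1.4 -0.1  0.1] 33.8333
1.71 [1.6 0.5 0.1] 34.1667
1.53 [0.9 0.9 0.7] 34.5
1.35 [0.6 0.1 0.5] 34.8333
1.17 [0.7 0.3 1.1] 35.1667
0.99 [ 0.6  0.6 -0.1] 35.5
0.81 [ 1.  -0.5  0.5] 35.8333
0.63 [ 1.1 -0.1  0.9] 36.1667
0.6 [ 1.8 -0.   0.7]
0.57 [1.  0.8 0.6]
0.54 [ 1.5 -0.4  0.8]
0.51 [0.7 0.7 0.4]
0.48 [2.1 0.2 1.7]
0.45 [ 1.  -0.1  0.3]
0.42 [0.6 0.6 1.2]
0.39 [1.1 0.3 1. ]
0.36 [ 1.1 -0.2  0.5]
0.33 [1.7 0.8 0.5]
0.3 [1.5 0.3 0.6]
0.27 [ 0.4 -0.7  0.4]
0.24 [-3.1 -1.2  2.7]
0.21 [-11.   -3.    7.8]
39.6667 [ 0.52879602 -0.15759374  0.0577658 ]
```

```bash
python3 - <<'E'
from dots import *
p=np.array(sense()["position"]);servo_line(p+[-.02,-.002,0],rate=.08);servo_line(p+[-.02,-.002,.10],rate=.15)
move_to([.45,-.175,.24],down(-np.pi/2+.088)) if 0 else move_to([.46,-.175,.22],down(np.pi/2+.088))
px,c=wrist("w8");x,y=proj(c,[[.55,-.1753,.034]])[0].astype(int)
cv2.imwrite("pics/c8.png",cv2.resize(px[y-90:y+60,x-110:x+80],None,fx=4,fy=4,interpolation=cv2.INTER_CUBIC))
hs=cv2.cvtColor(px,cv2.COLOR_BGR2HSV);o=cv2.inRange(hs,(5,150,110),(20,255,255));o[:y-90]=0;o[y+60:]=0;o[:,:x-110]=0;o[:,x+80:]=0
l=cv2.fitLine(cv2.findNonZero(o),cv2.DIST_L2,0,.01,.01).ravel();q=cast(c,[l[2:]-30*l[:2],l[2:]+30*l[:2]],.0445);d=q[1]-q[0]
print("arm dir",np.arctan2(d[1],d[0])-np.pi/2-.088,sense()["time"])
E
```

```text
arm dir 0.07885618312325623 43.2333
```

View pics/c8.png

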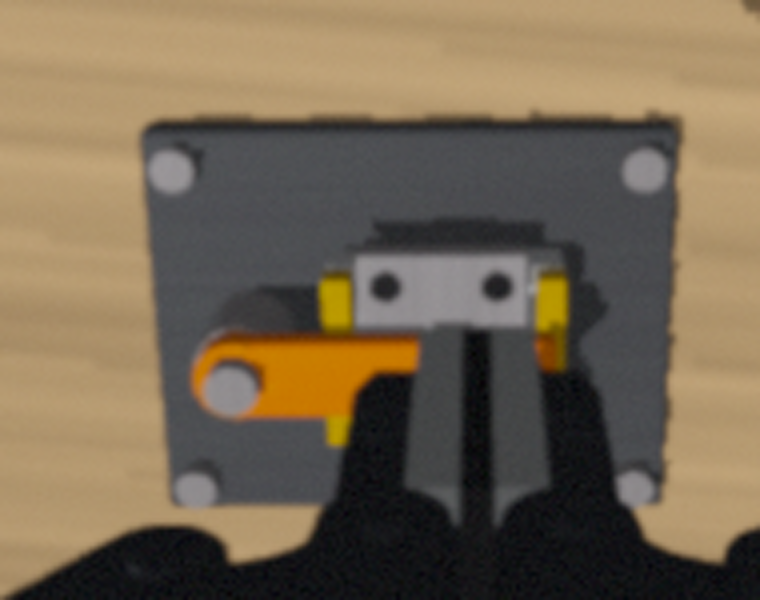

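The arm lies straight across the seat: its edge runs from (230,335) to (550,337), parallel to the jig base, and contact force rose at the halt. The blank is still seated. Handing in.

```bash
python3 -c "
from station import *
print(hand_in())"
```

```text
the job is handed in; nothing more can be done
None
```

The job is handed in at about 43 s: the blank is seated in the jig and the clamp is swung onto its halt, though I viewed 12 pictures where the limit was 10.

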